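# Knock a storage jar's stopper lid home square with a pestle

## Task

The wooden stopper lid of the storage jar has only been started in the mouth and stands proud and a little askew. Take the wooden pestle and knock the lid home with its foot, pushing gently and a little at a time on opposite sides of the rim all the way round, so that it goes in square without cocking over and ends level, its disc right down on the jar's rim. Do not force it at the middle or lean hard on it, and keep the gripper itself off jar and lid; then stand the pestle upright on the worktop and let go, leaving the jar where it stands and the other things alone.

Things in the scene. Friction and masses are not known exactly. Their poses are not given: they have to be found in the camera images.
- jar: Cream stoneware storage jar standing loose on the worktop, 96 mm across outside, 104 mm high, 1.3 kg with its lid. Origin: centre of its underside, z axis up. Its mouth is 84 mm across with a grey silicone lip inside that grips the lid's plug. The stoneware must not be pushed with more than 28 N (through the lid as well), shoved along or tipped.
- jar_rim (a point): Centre of the jar's mouth, level with its rim (104 mm above its underside), axes as the jar's.
- lid: Dark wooden stopper lid, started in the jar's mouth. Origin: centre of its disc's underside, z axis up; at the start 7 to 12 mm above the rim and up to 0.04 rad askew, at jar_rim when home. Below the origin an 18 mm plug, 79 mm across, in the mouth; above it the disc, 92 mm across and 8 mm thick, and on the axis a knob from 8 to 31 mm above the origin, 23 mm across.
- lid_top (a point): Centre of the disc's top, 8 mm above the lid's origin; bare from 12 to 46 mm radius. The lip holds the lid wherever it is left. Pushed 33 mm from the axis, that side yields at 15 to 19 N, turning down about the opposite edge, which stays; at the middle or on the knob it takes over 28 N. Home, it is level, 112 mm above the jar's underside, and firm: push at about 1 cm/s.
- pestle: Light wooden pestle standing upright, 116 mm high, 0.12 kg. Origin: centre of its foot's underside, z axis up. The foot is 28 mm across and domed, flat only in the middle 14 mm; the waist 19 mm across at 48 mm up, the handle 24 to 25 mm across from 86 to 102 mm up, where it can be held from above.
- mug: White mug, 84 mm across, 92 mm high; a bystander, to be left alone.
- spice_red: Glass spice jar with reddish spice and black lid below, 44 mm across, 87 mm high; a bystander, to be left alone.
- spice_tan: Glass spice jar with tan spice and black lid below, 44 mm across, 87 mm high; a bystander, to be left alone.
- pepper_mill: Dark wooden pepper mill, 58 mm across, 170 mm high; a bystander, to be left alone.
- opener: Hand-held bottle opener with black handle, lying flat, 174x41x20 mm; a bystander, to be left alone.
- lemon_a: Lemon, about 83x58x58 mm; a bystander, to be left alone.
- lemon_b: Lemon, about 75x58x59 mm; a bystander, to be left alone.
There are look-alikes about, which are no part of the job. What is meant by the pestle is not red, and is the smaller of those in its own colour.

How it is judged:
By the outcome, as a careful person would: the job done as asked, in the order asked, and still so for the second after the job is handed in, with the robot touching nothing.
It also fails if it takes over 72 s, if anything falls off the work surface, if the arm or the gripper's body presses on something with over 40 N, if the wrist force passes 120 N, or if a joint passes its speed limit or range.

## Robot

A 6-joint arm with a two-finger parallel gripper is mounted at the origin on a cart in front of the work surface, level with it; the furniture and walls round the work are solid. World frame = base frame: x ahead of the robot, y to its left, z up, the work surface at z = 0. Lengths are in m, angles in rad, forces in N, time in s.
With the tool pointing down it reaches from about 0.35 to 0.875 m from the base axis. Payload 4.2 kg.
Tool frame: the origin (TCP) lies midway between the tips of the shut fingers; the grasp point (between the pads) lies 19 mm behind it (env.tcp_to_grasp is the distance from the TCP to the grasp point, in m); z points along the fingers, y is the line along which they close (so a half turn about z gives the same grasp; the last joint's range is limited). The gripper opens to 85 mm and grips with 20 to 120 N. Pads are 22 mm wide; open, the fingers measure 114 mm over their backs; the gripper's body (76 mm by 85 mm) begins 54 mm behind the grasp point. The pads swing forward as they close: fully open they stand 13 mm farther back than shut.
Start: joints at [1.559, 0.385, 0.008, 0, -1.194, -0.259], TCP at [0.167, 0.602, 0.231] pointing down, gripper open.
Joint ranges: [-3.14, 3.14], [-1.21, 2.06], [-1.07, 1.41], [-3.16, 2.05], [-2.99, -0.16], [-3.1, 3.1]. Speed limits (rad/s): [2.79, 2.79, 3.14, 3.14, 3.14, 3.14].

## Interface

Orientations are given as a rotation vector (axis times angle).
In Python, from station import env gives the robot as it stands. Calls block until the motion is done:
- env.move_to(position, orientation): joint-space move of the TCP to a pose.
- env.move_straight(position, velocity=0.15, frame=None, force_limit=None): straight line of the TCP; frame=None keeps the orientation; velocity is the mean speed in m/s. With force_limit (N) it stops when the force on the tool has changed by that much, and returns True; else False.
- env.set_joints(angles): joint-space move.
- env.ungrasp() and env.close(strength=None): open the fingers fully, or close them until they stop; strength is the grip in N (None keeps the last).
- env.pause(seconds).
- env.ik(position, orientation): joint angles nearest the present ones, or None.
- env.capture(name): name is "scene" or "top" or "wrist"; returns a dict with "color" (420x560x3 uint8, red, green, blue), "mtx" (3x3 intrinsics, pixels), "rvec" (rotation vector, rad) and "tvec" (3), from world to camera coordinates, as OpenCV has them. Camera axes: x right, y down, z forward; pixel columns grow to the right and rows downward; lengths in m; the calibration is good to about 2 mm. A picture is of the moment at which its call begins. There is no depth.
A pose or a line that the arm cannot do raises env.MotionError and nothing moves.
- env.job_done(): hands the job in; it is judged then, once.
Trained networks look in a picture, given as the dict that the camera call returned (one of the last four; its "shot" number tells which), for a name from the list of things; names that differ only in an ending like _2 or _b are one class to them, and where a whole thing is asked for, a point or a joint stands for the part that bears it (a point fixed in the world has none). Each returns a list of dicts, best first, with "score" (0 to 1); they miss things now and then, are a little off and sometimes report something else, mostly with a low value. They report only what shows in the picture. A call takes as long as a camera call. They do not tell look-alikes from the thing itself.
- env.recognise(picture, label): "bbox" ([left, top, right, bottom] in pixels, round what is visible of it).
Readings, each from a call of its own:
- env.get_clock(): time.
- env.get_joint_pos(): joint angles.
- env.get_dq(): joint speeds.
- env.get_joint_efforts(): joint torques, N m.
- env.get_ee_pos(): TCP position.
- env.get_ee_rot(): TCP orientation.
- env.get_force(): force on the tool from outside, world axes, zero at the start.
- env.get_torque(): the same for the moment, N m.
- env.get_grip_width(): finger opening in m.
- env.get_gripper_force(): force on a finger pad.
Only numpy, scipy, OpenCV 4.12 (cv2) and the standard library are available. Lean on these libraries where they do the work, as an engineer would, in place of code of your own. Each camera call takes 0.05 s, during which the arm holds its last target. There are 200 camera calls.

## Working session

There is one attempt and no reset: what is moved stays moved. The work goes in short steps, each a Python script; the robot and the scene stay as the last script left them, time stands still between calls to the robot, and variables do not carry over. Pictures are saved under pics/ and viewed, at most 10 in all, crops included, and the job is handed in when it is done.

```bash
ls; mkdir -p pics; cat > h.py <<'E'
from station import env
import numpy as np, cv2
def snap(n,f=None):
    p=env.capture(n)
    if f: cv2.imwrite('pics/'+f,p['color'][:,:,::-1])
    return p
def P(p):
    R=cv2.Rodrigues(np.array(p['rvec'],float))[0]; return R,np.array(p['tvec'],float).ravel(),np.array(p['mtx'],float)
def ray(p,u,v):
    R,t,K=P(p); d=R.T@np.linalg.solve(K,[u,v,1.]); return -R.T@t,d
def onz(p,u,v,z):
    o,d=ray(p,u,v); return o+d*(z-o[2])/d[2]
def proj(p,X):
    R,t,K=P(p); q=(R@np.atleast_2d(X).T).T+t; q=q@K.T; return q[:,:2]/q[:,2:]
E
python3 - <<'E'
from h import *
for n in ('scene','top'):
    p=snap(n,n+'0.png'); print(n,ray(p,280,210))
    for l in ('jar','lid','pestle','lid_top','mug','pepper_mill','spice_red','opener','lemon_a'):
        print(l,[(np.round(d['bbox']).tolist(),round(d['score'],2)) for d in env.recognise(p,l)[:4]])
a=cv2.imread('pics/scene0.png');
print(env.get_ee_rot(),env.get_clock(),env.tcp_to_grasp)
E
```

```text
pics
scene (array([-0.54860435,  0.83479997,  0.65911886]), array([ 0.82390015, -0.3963524 , -0.40518983]))
jar [([334.0, 195.0, 371.0, 244.0], 0.57)]
lid [([338.0, 192.0, 366.0, 216.0], 0.94)]
pestle [([285.0, 227.0, 296.0, 268.0], 0.85), ([258.0, 234.0, 269.0, 281.0], 0.8), ([305.0, 192.0, 315.0, 238.0], 0.57)]
lid_top [([336.0, 192.0, 368.0, 216.0], 0.92), ([286.0, 227.0, 298.0, 265.0], 0.74)]
mug [([267.0, 186.0, 298.0, 217.0], 0.69)]
pepper_mill [([328.0, 156.0, 346.0, 204.0], 0.69)]
spice_red [([301.0, 177.0, 312.0, 195.0], 0.61)]
opener [([371.0, 232.0, 412.0, 261.0], 0.65)]
lemon_a [([203.0, 266.0, 229.0, 291.0], 0.87)]
top (array([0.51214819, 0.30059925, 1.34715737]), array([ 0.03711237,  0.00918988, -0.99969136]))
jar [([344.0, 209.0, 383.0, 240.0], 0.57)]
lid [([346.0, 204.0, 381.0, 240.0], 0.76), ([355.0, 133.0, 374.0, 154.0], 0.49)]
pestle [([274.0, 242.0, 282.0, 256.0], 0.66), ([311.0, 195.0, 330.0, 211.0], 0.51), ([238.0, 249.0, 247.0, 264.0], 0.5)]
lid_top [([348.0, 203.0, 382.0, 238.0], 0.81)]
mug [([302.0, 118.0, 338.0, 154.0], 0.82)]
pepper_mill [([385.0, 107.0, 416.0, 143.0], 0.8)]
spice_red [([350.0, 117.0, 371.0, 136.0], 0.57)]
opener [([376.0, 227.0, 394.0, 286.0], 0.88), ([272.0, 244.0, 281.0, 255.0], 0.49)]
lemon_a [([164.0, 230.0, 186.0, 254.0], 0.86), ([190.0, 244.0, 212.0, 264.0], 0.8)]
[-3.11284655e+00  4.23992683e-01 -1.86549064e-06] 1.0 0.0187
```

```bash
python3 - <<'E'
import cv2,numpy as np
a=cv2.imread('pics/scene0.png')[140:310,190:430]; cv2.imwrite('pics/c1.png',cv2.resize(a,None,fx=3.3,fy=3.3,interpolation=2))
a=cv2.imread('pics/top0.png')[90:300,150:430]; cv2.imwrite('pics/c2.png',cv2.resize(a,None,fx=2.8,fy=2.8,interpolation=2))
E
```

```text
(no output)
```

View pics/c1.png

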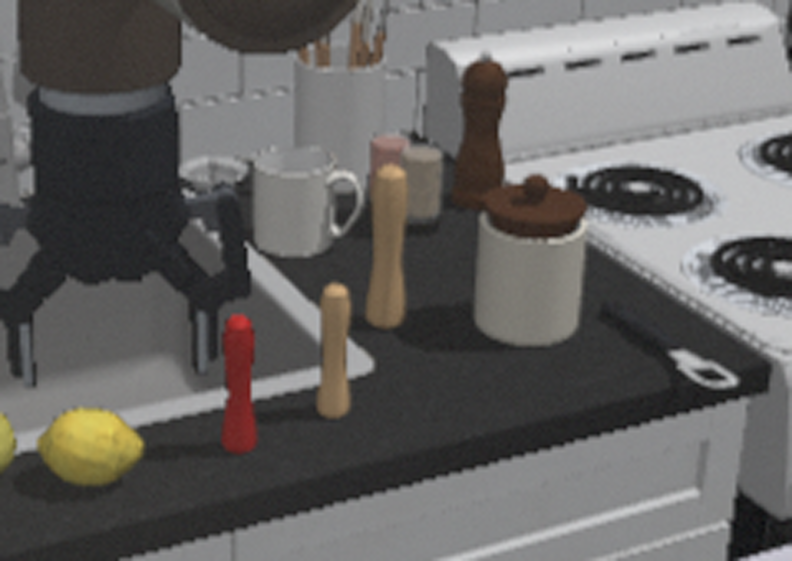

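View pics/c2.png

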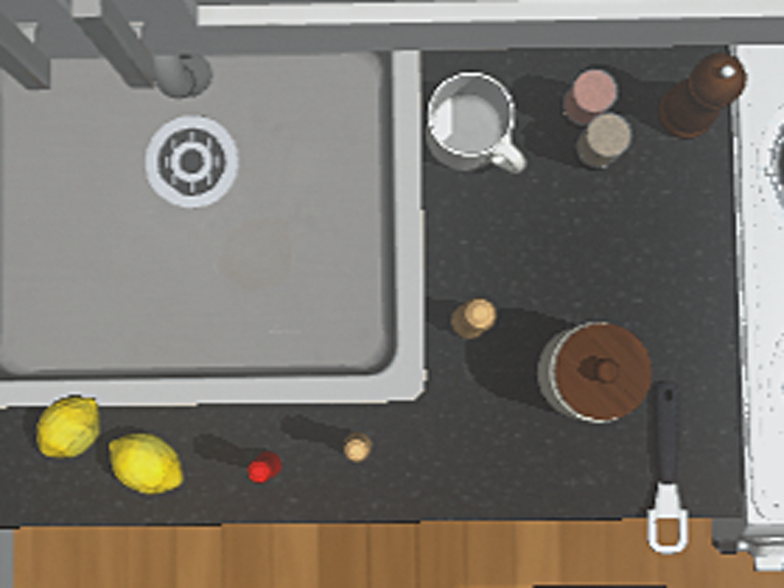

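The small wooden pestle is at scene px ~(291,248) and top px ~(278,249). The look-alikes are the red one and the bigger wooden one at top px ~(320,203). The jar is at top px ~(364,223), with the lid proud and the opener just to its lower right.

```bash
python3 - <<'E'
from h import *
t=snap('top');s=snap('scene')
print('pestle',onz(t,277.9,248.6,.116), onz(s,291,265,0))
print('big',onz(t,321.5,202,.16))
print('disc',onz(t,365,222.5,.121),'knob',onz(t,366,222,.144))
for uv in [(385,228),(389,286),(243,257),(182,254)]: print(uv,onz(t,*uv,.01))
w=snap('wrist'); R,tt,K=P(w); c=-R.T@tt; Rt=cv2.Rodrigues(np.array(env.get_ee_rot()))[0]
print('cam in tool',Rt.T@(c-env.get_ee_pos()),'\n',Rt.T@R.T,K)
E
```

```text
pestle [0.45595502 0.31887739 0.116     ] [0.44530439 0.32138239 0.        ]
big [0.5752024  0.20490994 0.16      ]
disc [0.52150772 0.08823583 0.121     ] knob [0.52258715 0.08960253 0.144     ]
(385, 228) [0.50578112 0.01206789 0.01      ]
(389, 286) [0.34084473 0.00543644 0.01      ]
(243, 257) [0.42852142 0.42084037 0.01      ]
(182, 254) [0.43944027 0.59602742 0.01      ]
cam in tool [ 0.06950945  0.00089616 -0.14181631] 
 [[ 1.19412152e-04 -9.60954512e-01 -2.76706365e-01]
 [ 9.99999931e-01  2.12341065e-04 -3.05876451e-04]
 [ 3.52689480e-04 -2.76706309e-01  9.60954470e-01]] [[305.36055025   0.         278.69298679]
 [  0.         305.36055025 205.6744968 ]
 [  0.           0.           1.        ]]
```

```bash
cat >> h.py <<'E'
RV=np.pi*np.array([1,-1,0])/2**.5
E
python3 - <<'E'
from h import *
print(env.ik([.452,.32,.2],RV))
env.move_to([.452,.32,.22],RV); print(env.get_clock(),env.get_ee_pos())
w=snap('wrist','w1.png')
for d in env.recognise(w,'pestle'): print(np.round(d['bbox']),d['score'])
print(proj(w,[[.452,.32,0],[.452,.32,.116]]))
E
```

```text
[ 0.90876064  0.28944227 -0.21618629  0.         -1.06516776 -0.90876064]
2.6333 [0.45175322 0.32087452 0.22008499]
[266. 169. 294. 214.] 0.83
[284. 243. 310. 308.] 0.72
[ 60.  22. 184.  92.] 0.58
[[277.74308423 178.24251352]
 [277.36913936 204.65784548]]
```

View pics/w1.png

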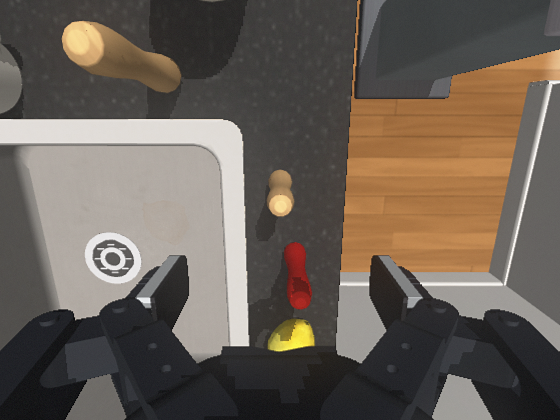

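Pestle top is at px (280.5,204), foot at ~(280,178); the finger line is along the worktop's x and clear of everything. Grasping.

```bash
python3 - <<'E'
from h import *
w=snap('wrist')
top=onz(w,280.5,204,.114); ft=onz(w,280.2,180,.01); print(top,ft)
x,y=(top[:2]+ft[:2])/2
z=.094-env.tcp_to_grasp
env.move_straight([x,y,z],velocity=.12)
env.close(60); print(env.get_grip_width(),env.get_gripper_force(),env.get_ee_pos())
p=env.get_ee_pos(); env.move_straight([p[0],p[1],.30],velocity=.2)
# view of jar: TCP above, high, south-side camera
env.move_to([.52,.15,.32],RV); print(env.get_clock(),env.get_grip_width(),env.get_force())
w=snap('wrist','w2.png')
for l in('lid','jar','lid_top'): print(l,[(np.round(d['bbox']).tolist(),round(d['score'],2)) for d in env.recognise(w,l)[:2]])
print(proj(w,[[.522,.089,.121],[.522,.089,.15],[.522,.089,0],[.522,.137,0]]))
E
```

```text
[0.44917815 0.32012921 0.114     ] [0.44889211 0.32027639 0.01      ]
0.022014153546178587 58.66918374958914 [0.44927532 0.32041779 0.07567616]
6.7833 0.02232286537548374 [-0.47915139  1.41548371 -1.44400017]
lid [([236.0, 80.0, 321.0, 166.0], 0.95)]
jar [([237.0, 80.0, 318.0, 170.0], 0.92)]
lid_top [([236.0, 78.0, 320.0, 169.0], 0.68)]
[[275.59140303 127.3849168 ]
 [275.35457373 128.26401748]
 [276.26007213 124.90284439]
 [276.35133072 157.91624074]]
```

View pics/w2.png

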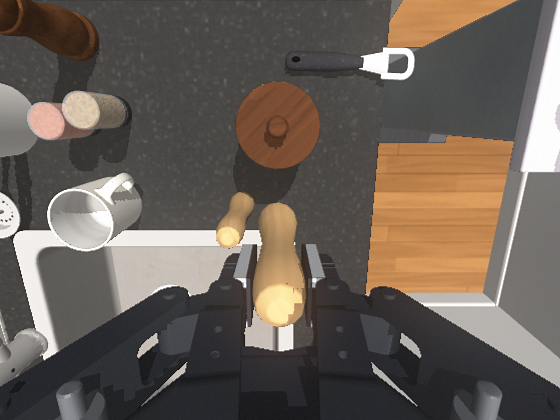

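The wrist view shows the pestle held upright and the lid disc at px (278,125), radius ~42. I'll fit its outline, then probe the lid's height lightly at three rim points.

```bash
cat >> h.py <<'E'
OFF=.0757-.0  # TCP z minus foot z
TOPZ=.112; RR=.033
import json,time
def C(): return np.array(json.load(open('c.json')))
def pt(a,c): return c+RR*np.array([np.cos(np.radians(a)),np.sin(np.radians(a))])
def go(xy,h,v=.15,fl=None):  # h: foot height over lid-home top
    return env.move_straight([xy[0],xy[1],TOPZ+h+OFF],velocity=v,force_limit=fl)
def foot(): return (env.get_ee_pos()[2]-OFF-TOPZ)*1000
def above(a,h,c,up=.042):
    p=env.get_ee_pos()
    if foot()<up*1000-2: go(p[:2],up)
    go(pt(a,c),up,.2); go(pt(a,c),h,.12)
def probe(a,h,c,low):
    above(a,h,c); hit=go(pt(a,c),low,.012,7); z=foot(); return hit,z
E
python3 - <<'E'
from h import *
w=env.capture('wrist'); g=w['color'].astype(int)
m=((g[...,0]-g[...,2]>25)&(g[...,0]<190)).astype(np.uint8); m[:70]=0;m[180:]=0;m[:,:225]=0;m[:,335:]=0
k=max(cv2.findContours(m,0,1)[0],key=cv2.contourArea)
e=cv2.fitEllipse(cv2.convexHull(k)); print(e)
c1=onz(w,*e[0],.121)[:2]; print(c1)
c=(c1*2+np.array([.5215,.0885]))/3; json.dump(c.tolist(),open('c.json','w')); print(c)
go(pt(90,c),.045,.2)
for a in (90,270,0):
    print(a,probe(a,.018,c,.003),env.get_force(),env.get_clock(),flush=True)
go(env.get_ee_pos()[:2],.042)
E
```

```text
((277.43853759765625, 123.582763671875), (84.76985168457031, 87.73332214355469), 0.2827955186367035)
[0.52009168 0.08624809]
[0.52056112 0.08699873]
90 (True, np.float64(10.403314330362512)) [-0.87971578  0.39847054  4.43897828] 9.0167
270 (True, np.float64(9.984597868225393)) [-0.61659015 -0.89079822  4.48811845] 11.0083
0 (True, np.float64(9.882063421514903)) [-1.63318111 -0.60705356  4.03274108] 12.9167
```

Contacts are at about +10 mm and nearly level. Now pushing alternate opposite sides, changing axis each round.

```bash
cat >> h.py <<'E'
def push(a,start,target,c,lim=23):
    above(a,start,c)
    hit=go(pt(a,c),target,.01,lim); f=env.get_force()
    print(a,'tgt',target*1e3,'hit',hit,'foot',round(foot(),2),'F',np.round(f,1),'t',env.get_clock(),flush=True)
    return hit,f
E
python3 - <<'E'
from h import *
c=C()
for a,s in ((180,.0125),(0,.0115)): push(a,s,.008,c)
go(env.get_ee_pos()[:2],.042); 
E
```

```text
180 tgt 8.0 hit False foot 10.03 F [-1.9 -0.9  6.4] t 14.775
0 tgt 8.0 hit False foot 9.45 F [-1.5 -0.8  5.5] t 16.5333
```

The arm is compliant (about 4 N/mm), so I'll command the pushes ~4.4 mm beyond the wanted level and check the actual depth.

```bash
python3 - <<'E'
from h import *
c=C(); S=.0044
for a,s,d in ((180,.0115,.0078),(0,.0115,.0078),(90,.0105,.0055),(270,.0105,.0055)): push(a,s,d-S,c)
go(env.get_ee_pos()[:2],.042); print(env.get_clock())
E
```

```text
180 tgt 3.3999999999999995 hit False foot 7.53 F [-4.2 -0.3 17.8] t 18.7583
0 tgt 3.3999999999999995 hit False foot 7.91 F [-3.8  0.1 15.6] t 21.0083
90 tgt 1.0999999999999994 hit False foot 5.8 F [-3.7  1.1 17.8] t 23.3083
270 tgt 1.0999999999999994 hit False foot 5.46 F [-4.8 -0.4 15.9] t 25.7167
26.1417
```

```bash
python3 - <<'E'
from h import *
c=C(); S=.0045
for a,s,d in ((0,.0072,.003),(180,.0072,.003),(270,.0055,.0008),(90,.0055,.0008)): push(a,s,d-S,c)
for a in (0,180): push(a,.003,-.0075,c,22.5)
go(env.get_ee_pos()[:2],.042); print(env.get_clock())
E
```

```text
0 tgt -1.4999999999999996 hit False foot 3.33 F [-4.6  1.2 16.5] t 27.975
180 tgt -1.4999999999999996 hit False foot 2.54 F [-4.8 -0.  17.5] t 30.3667
270 tgt -3.6999999999999997 hit False foot 0.68 F [-4.3 -0.6 17. ] t 32.7
90 tgt -3.6999999999999997 hit False foot 0.78 F [-3.7 -0.1 17.4] t 35.1583
0 tgt -7.5 hit True foot 0.53 F [-3.7 -0.4  5.8] t 37.2333
180 tgt -7.5 hit True foot 0.52 F [-2.1 -0.2  7.2] t 39.3417
39.775
```

```bash
python3 - <<'E'
from h import *
c=C()
for a in (90,270,180,0): push(a,.003,-.0075,c,23)
go(env.get_ee_pos()[:2],.06); print(env.get_clock())
env.move_straight([.52,.15,.30],velocity=.25)
w=snap('wrist','w3.png'); snap('scene','s3.png'); print(env.get_clock(),env.get_grip_width())
g=w['color'].astype(int)
s=cv2.imread('pics/s3.png')[170:260,310:400]; a=cv2.resize(s,(400,400),interpolation=2)
b=cv2.imread('pics/w3.png')[:400,80:480]; cv2.imwrite('pics/both.png',np.hstack([a,b]))
E
```

```text
90 tgt -7.5 hit True foot 0.51 F [-3.5 -0.5  6.4] t 41.3917
270 tgt -7.5 hit True foot 0.11 F [-2.1  0.2  6.7] t 43.5333
180 tgt -7.5 hit True foot 0.36 F [-2.9 -0.   6.7] t 45.5667
0 tgt -7.5 hit True foot 0.25 F [-2.8  0.6  6.1] t 47.75
48.3083
48.9167 0.02227603585909456
```

View pics/both.png

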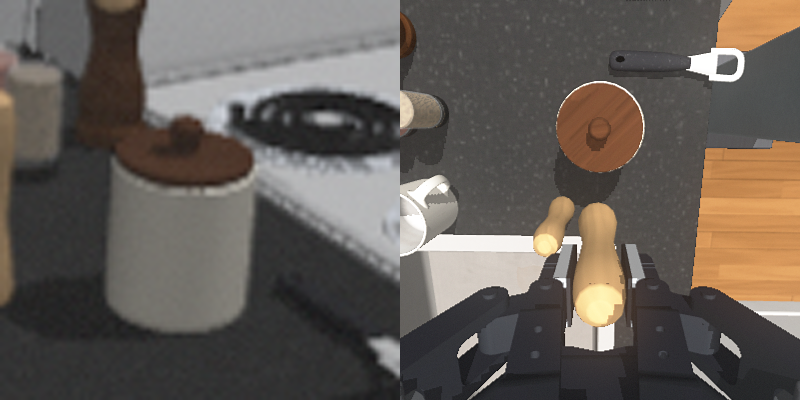

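The disc sits square on the rim, with only a sliver of the rim showing all round, and the neighbours haven't moved. One confirming push at 90°, then I'll set the pestle back at its old spot.

```bash
python3 - <<'E'
from h import *
c=C()
push(90,.004,-.0075,c,23)
p=env.get_ee_pos(); env.move_straight([p[0],p[1],.26],velocity=.2)
env.move_straight([.4492,.3203,.26],velocity=.25)
env.move_straight([.4492,.3203,.085],velocity=.15)
print(env.move_straight([.4492,.3203,.070],velocity=.012,force_limit=5),env.get_ee_pos(),env.get_force(),env.get_clock())
env.ungrasp(); env.pause(.2)
env.move_straight([.4492,.3203,.24],velocity=.12); print(env.get_clock(),env.get_force())
w=snap('wrist','w4.png'); snap('scene','s4.png')
for d in env.recognise(w,'pestle')[:2]: print(np.round(d['bbox']),d['score'])
a=cv2.resize(cv2.imread('pics/s4.png')[160:290,240:420],None,fx=2.2,fy=2.2,interpolation=2)
b=cv2.imread('pics/w4.png')[:286,100:480]; cv2.imwrite('pics/both2.png',np.hstack([a,b]))
E
```

```text
90 tgt -7.5 hit True foot 0.54 F [-3.  -0.5  7.2] t 50.7583
True [0.44933726 0.3203708  0.07571116] [ 0.22718426 -0.1561228   3.52893892] 54.4
56.7583 [-0.396015    0.1707436   0.20328074]
[282. 242. 305. 304.] 0.87
[264. 168. 290. 209.] 0.78
```

View pics/both2.png

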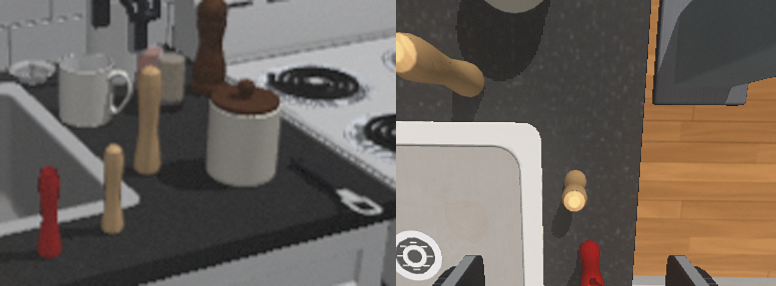

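The pestle stands upright and free (foot at scene-crop px ~(113,230)). Its table contact height was unchanged, so it never slipped, and the lid is down on the rim.

```bash
python3 -c "
from h import *
print(env.job_done(),env.get_clock())"
```

```text
the job is handed in; nothing more can be done
the job is handed in; nothing more can be done
```

The lid is pressed down onto the jar's rim and looks level: the foot met firm contact 0.1–0.5 mm above the nominal height on all four sides. The pestle stands upright and released at its old spot, the jar and the other things look unmoved, and the job was handed in at about 57 s.

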